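# Open the sample casement to its widest hole

## Task

The casement window sample on the desk is propped on its stay by the slot in the bar. Lift the stay off its pin, swing the sash farther open, and drop the hole nearest the knob over the pin so that the bar lies down flat on the window board, feeling for the pin gently and never forcing the bar down on it. Let go, keep the stay's eye on the sash, and leave the mug and the tape measure alone.

Things in the scene. Friction and masses are not known exactly. Their poses are not given: they have to be found in the camera images.
- window: Fixed part of a timber casement sample: window board, x -200 to +40 mm, y -210 to +210, top at 45 mm, with jamb stubs at x 0 to 40 mm (160 mm high at y 175 to 210, 95 mm high at y -210 to -175). Origin: at desk height under the shut sash's line, midway between the jambs; x points out of the window, y to the hinge side, z up.
- hinge (a point): Point on the vertical hinge axis of the sash, at the height of the board's top; at (0, 170, 45) mm in the window's frame.
- sash (a joint): Opening of the sash, rad: 0 shut (sash along the window's -y from the hinge), growing as it swings outward (away from the room, to +x); about 0.44 at the start, range 0 to 1.3. A stiff hinge: it stays where left, and takes about 1.5 N at the post to move.
- sash_post (a point): Foot, level with the board's top, of the upright post on the sash that carries the stay's eye; at opening q it lies at (220 sin q, 170 - 220 cos q, 45) mm in the window's frame. Post 8 mm thick, 36 mm high under a 24 mm cap that keeps the eye on: do not raise the bar over 25 mm there. The sash (rail, stiles, glass) rises 120 mm above the board.
- pin_plate: Slotted plate, 60 x 26 mm, flush in the board at (-30, 50, 45) mm in the window's frame. Origin: middle of its slot, level with the board; x along the slot towards the room, 2.568 rad anticlockwise from the window's x. The fixed upright pin is clamped in the slot off its middle, up to 10 mm from it: feel for it. Pin 8 mm thick, 12.5 mm high, flat-topped.
- stay: Casement stay: loose flat steel bar 302 x 30 x 6 mm, 0.24 to 0.39 kg. Origin: centre of its eye, at the underside; x along the bar to the knob, z up. At x = 0 the eye (12.5 mm hole, loose on the post); at 146.4 a slot 32 x 14 mm (on the pin at the start); at 176 and 201 round 14 mm through holes (201 is wanted); at 265 the knob. Lifted at the knob, it tilts and swivels on the post.
- stay_slot (a point): Centre of the stay's slot, at the underside of the bar.
- stay_end_hole (a point): Centre of the stay's last round hole, nearest the knob, at the underside of the bar.
- stay_knob (a point): The plain round steel knob that stands upright on the free end of the stay: 18 mm diameter, 32 mm high (from 6 to 38 mm above the bar's underside). This point is on its axis, 22 mm above the bar's underside.
- mug: White cup without handle, 76 mm across, 90 mm high, standing on the window board at its -y end; origin at the centre of its foot. Not to be moved.
- tape: Black and steel tape measure, 66 x 36 x 60 mm, standing on the window board at its -y end; origin at the centre of its underside. Not to be moved.

How it is judged:
By the outcome, as a careful person would: the job done as asked, in the order asked, and still so for the second after the job is handed in, with the robot touching nothing.
It also fails if it takes over 64 s, if anything falls off the work surface, if the arm or the gripper's body presses on something with over 40 N, if the wrist force passes 120 N, or if a joint passes its speed limit or range.

## Robot

A 7-joint arm with a two-finger parallel gripper is mounted at the origin on the work surface. World frame = base frame: x ahead of the robot, y to its left, z up, the work surface at z = 0. Lengths are in m, angles in degrees, forces in N, time in s.
With the tool pointing down it reaches from about 0.4 to 0.875 m from the base axis. Payload 19.3 kg.
Tool frame: the origin (TCP) lies at the very end of the fingers, on their centre line; the grasp point (between the pads) lies 19 mm behind it; z points along the fingers, y is the line along which they close (so a half turn about z gives the same grasp; the last joint's range is limited). The gripper opens to 85 mm and grips with 20 to 120 N. Pads are 22 mm wide; open, the fingers measure 114 mm over their backs; the gripper's body (76 mm by 85 mm) begins 54 mm behind the grasp point. The pads swing forward as they close: fully open they stand 13 mm farther back than shut.
Start: joints at [-79.423, 29.874, -2.08, 91.645, 1.215, 58.505, -6.463], TCP at [0.158, 0.605, 0.231] pointing down, gripper open.
Joint ranges: [-166.77, 166.77], [-17.47, 122.26], [-85.68, 81.53], [9.62, 139.38], [-72.42, 252.41], [9.2, 110.78], [-144.41, 144.41]. Speed limits (degrees/s): [108.29, 108.29, 136.94, 136.94, 172.46, 172.46, 172.46].

## Interface

Orientations are given as a 3x3 rotation matrix whose columns are the frame's x, y, z axes.
In Python, from rig import bot gives the robot as it stands.
- The arm moves only by the shell command python3 -m handwheel 'ROWS' [OPENING] [FORCE]. ROWS is JSON, a list of rows, each an object of numbers: "x", "y", "z": the shift along the tool's x, y, z in m; "roll": the turn about the tool's z in degrees. A call has 1 to 20 rows; each row is the pose to reach, as a shift and turn from the pose commanded when the call began, along the tool's axes at that moment; what a row does not reach only later rows make up. A row lasts 1/10 s, in which the tool goes at most 50 mm and 8.59 degrees, less where a joint would pass 70% of its speed; a pose out of reach is approached as far as the arm can. A call with a gripper value outside its range is refused whole. OPENING is the closure, from -1 (fully open) to 1 (shut), set as the call begins (- or left out, the last holds). The fingers move at their own pace and stop on an object; FORCE is the grip in N (left out, the last holds). Time passes only in rows, so rows that repeat a pose let the fingers close. It gives the time, the measured TCP pose, the force, the opening and the grip force at its end, in the units of the state.
- bot.get_obs(): the state, without advancing time (a new reading comes with each control period).
- bot.snapshot(name): name is "scene" or "top" or "wrist"; returns a dict with "pixels" (480x640x3 uint8, blue, green, red), "intrinsics" (3x3 intrinsics, pixels), "dist" ([k1, k2, p1, p2, k3] as OpenCV has them; the pictures are not rectified), "rvec" (rotation vector, rad) and "tvec" (3), from world to camera coordinates, as OpenCV has them; the wrist camera has in their place "hand_eye" (4x4, takes a point from camera to tool coordinates, whose origin is the TCP and whose axes are the flange's). Camera axes: x right, y down, z forward; pixel columns grow to the right and rows downward; lengths in m; the calibration is good to about 2 mm. A picture is of the moment at which its call begins: read the wrist's pose just before it. There is no depth.
- bot.job_done(): hands the job in; it is judged then, once.
The state is a dict: "time_s": time; "qpos": joint angles; "dq": joint speeds; "effort": joint torques, N m; "ee_pos": TCP position; "tcp_rot": TCP orientation; "ft_force": force on the tool from outside, world axes, zero at the start; "torque": the same for the moment, N m; "finger_gap": finger opening in m; "grip_force": force on a finger pad.
Only numpy, scipy, OpenCV 4.12 (cv2) and the standard library are available. Lean on these libraries where they do the work, as an engineer would, in place of code of your own. Each camera call takes 0.05 s, during which the arm holds its last target. There are 200 camera calls.

## Working session

There is one attempt and no reset: what is moved stays moved. The work goes in short steps, Python scripts to look and compute and a shell command to move; the robot and the scene stay as the last step left them, time stands still between calls to the robot, and variables do not carry over. Pictures are saved under pics/ and viewed, at most 11 in all, crops included, and the job is handed in when it is done.

```bash
mkdir -p pics; ls; cat > h.py <<'E'
import numpy as np,cv2
from rig import bot
def snap(n,f):
    o=bot.get_obs(); s=bot.snapshot(n); cv2.imwrite('pics/'+f+'.png',s['pixels'])
    s['o']=o; np.save('pics/'+f+'.npy',{k:v for k,v in s.items() if k!='pixels'},allow_pickle=True); return s
def ray(f,uv):
    s=np.load('pics/'+f+'.npy',allow_pickle=True).item()
    p=cv2.undistortPoints(np.array([[uv]],float),np.array(s['intrinsics']),np.array(s['dist']))[0,0]
    d=np.array([p[0],p[1],1.])
    if 'rvec' in s:
        R=cv2.Rodrigues(np.array(s['rvec'],float))[0]; return -R.T@np.ravel(s['tvec']),R.T@d
    H=np.array(s['hand_eye']);T=np.array(s['o']['tcp_rot']);p0=np.array(s['o']['ee_pos'])
    return p0+T@H[:3,3],T@H[:3,:3]@d
def at(f,uv,z):
    c,d=ray(f,uv); return c+d*(z-c[2])/d[2]
def proj(f,P):
    s=np.load('pics/'+f+'.npy',allow_pickle=True).item(); P=np.array(P,float).reshape(-1,3)
    if 'rvec' in s: r,t=np.array(s['rvec'],float),np.array(s['tvec'],float)
    else:
        H=np.array(s['hand_eye']);T=np.array(s['o']['tcp_rot']);p0=np.array(s['o']['ee_pos'])
        R=(T@H[:3,:3]).T; r=cv2.Rodrigues(R)[0]; t=-R@(p0+T@H[:3,3])
    return cv2.projectPoints(P,r,t,np.array(s['intrinsics']),np.array(s['dist']))[0][:,0]
E
python3 -c "
from h import *
for n in ['scene','top','wrist']: snap(n,n+'0')
o=bot.get_obs();print({k:np.round(v,3).tolist() for k,v in o.items()})"
```

```text
pics
{'time_s': 0.15, 'qpos': [-79.423, 29.899, -2.081, 91.664, 1.216, 58.506, -6.462], 'dq': [-0.001, -0.081, 0.005, -0.091, -0.084, 0.009, 0.068], 'effort': [0.003, -92.74, 1.981, -37.005, 0.018, 0.007, -0.0], 'ee_pos': [0.158, 0.605, 0.231], 'tcp_rot': [[-0.968, 0.252, -0.0], [0.252, 0.968, -0.001], [-0.0, -0.001, -1.0]], 'ft_force': [-0.954, -0.306, 0.915], 'torque': [-0.018, 0.01, -0.02], 'grip_force': 0.0, 'finger_gap': 0.086}
```

View pics/top0.png

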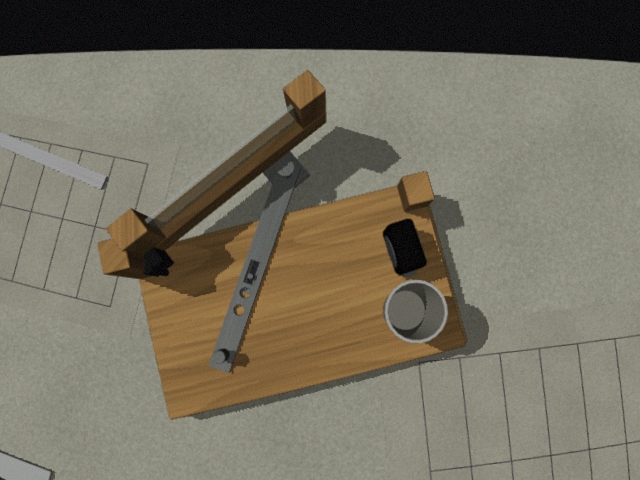

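View pics/scene0.png

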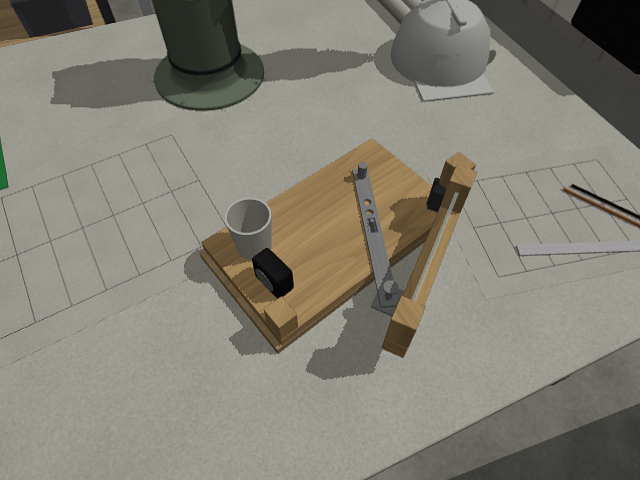

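The top view shows the board's near corners at (169,418) and (466,346), the knob at (222,356), the holes at (240,309) and (245,293), the slot at (252,271) and the post cap at (286,168). The mug is at (415,311) and the tape at (405,246).

```bash
cat > w.py <<'E'
from h import *
a=at('top0',(169,418),.045);b=at('top0',(466,346),.045)
if __name__=='__main__': print('len',np.linalg.norm(a-b))
yv=(a-b);yv[2]=0;yv/=np.linalg.norm(yv);xv=np.array([yv[1],-yv[0],0])
O=(a+b)/2+.2*xv;O[2]=0
W=np.c_[xv,yv,[0,0,1]]
def w2(p): return O+W@(np.array(p)/1000)
def tow(P): return (W.T@(np.array(P)-O))*1000
E
python3 -c "
from w import *
print('O',O,W)
k=at('top0',(222,354),.083);print('knob',k,tow(k))
for uv in [(240,310),(245,293),(252,271)]: print(tow(at('top0',uv,.051)))
print('cap',tow(at('top0',(286,168),.045+.036)))
print('pin plate',w2((-30,50,45)),'hinge',w2((0,170,45)),'pp proj',proj('top0',[w2((-30,50,45)),w2((0,170,45)),w2((40,-210,45)),w2((40,-175,140))]))
for q in [.4,.44,.48]: P=[220*np.sin(q),170-220*np.cos(q),45];print(q,P,np.linalg.norm(np.array(P)-[-30,50,45]))
for n,u in [('mug',(415,311)),('tape',(405,246))]: print(n,tow(at('top0',u,.1)))
im=cv2.imread('pics/top0.png');cv2.imwrite('pics/c1.png',cv2.resize(im[140:380,190:350],None,fx=3.3,fy=2.5*1,interpolation=2) if 0 else cv2.resize(im[230:380,190:320],None,fx=4,fy=4,interpolation=2))
"
```

```text
O [0.65377312 0.09269456 0.        ] [[ 0.96633728 -0.25727856  0.        ]
 [ 0.25727856  0.96633728  0.        ]
 [ 0.          0.          1.        ]]
knob [0.50093651 0.16505695 0.083     ] [-129.07442146  109.24806235   83.        ]
[-78.16666269  79.14575021  51.        ]
[-57.11923908  67.23839528  51.        ]
[-29.89616065  51.06284612  51.        ]
cap [ 91.97444406 -28.45811638  81.        ]
pin plate [0.61191907 0.13329306 0.045     ] hinge [0.61003577 0.25697189 0.045     ] pp proj [[253.41627487 271.16122714]
 [166.36478031 270.50347455]
 [420.99966137 179.60483362]
 [407.86328594 167.21971822]]
0.4 [np.float64(85.67203530790312), np.float64(-32.63341868063472), 45] 142.15590608596554
0.44 [np.float64(93.70668231451991), np.float64(-29.045365908391943), 45] 146.80433617866035
0.48 [np.float64(101.59141861912624), np.float64(-25.138883011442516), 45] 151.5326802851496
mug [-133.25253756 -144.85219228  100.        ]
tape [ -50.16866183 -153.52504149  100.        ]
```

View pics/c1.png

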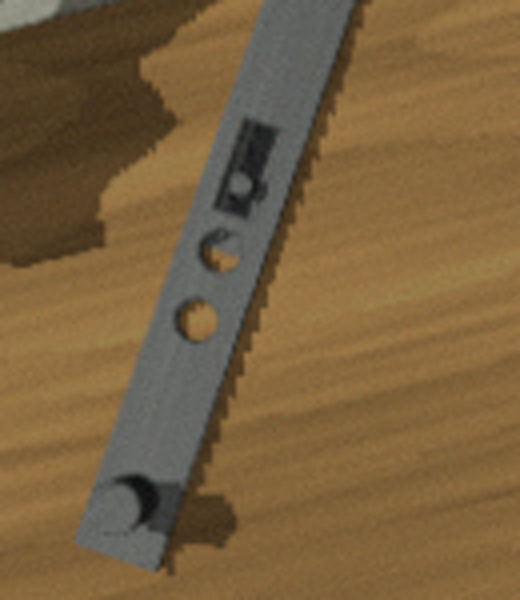

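The crop shows the pin's top at about (250.5,276) full-frame. It sits towards the knob end of the slot, and the knob top is at (221,356).

```bash
cat > plan.py <<'E'
from w import *
from scipy.optimize import brentq
u=np.array([np.cos(2.568),np.sin(2.568)])
def plan(d,slack=2.25):
    P=np.array([-30,50])+d*u
    post=lambda q:np.array([220*np.sin(q),170-220*np.cos(q)])
    q=brentq(lambda q:np.linalg.norm(post(q)-P)-201+slack,.3,1.25)
    dv=(P-post(q));dv/=np.linalg.norm(dv)
    return P,q,post(q),dv,P+64*dv
E
python3 -c "
from plan import *
p=tow(at('top0',(190+242/4,230+185/4),.0575))[:2];print('pin',p,'d',(p-[-30,50])@u,'perp',np.cross(u,p-[-30,50]))
k=tow(at('top0',(190+122/4,230+504/4),.083));print('knob',k,w2(k))
c=np.array(w2([*p,0]))
post=np.array([93.7,-29]);b=k[:2]-post;print('barlen',np.linalg.norm(b),'ang',np.degrees(np.arctan2(b[1],b[0])))
for d in [4,6,8]:
  P,q,po,dv,K=plan(d);print(d,P,q,po,'ang',np.degrees(np.arctan2(dv[1],dv[0])),'K',K,w2([*K,67]))
print('window yaw',np.degrees(np.arctan2(W[1,0],W[0,0])))
T=np.array(bot.get_obs()['tcp_rot']);print('tooly ang',np.degrees(np.arctan2(T[1,1],T[0,1])))
print('knob shift in tool', T.T@(w2([k[0],k[1],0])-bot.get_obs()['ee_pos']))
"
```

```text
pin [-37.0357039   53.78263668] d 7.9623475492431695 perp 0.6406958270591399
knob [-131.1423111   111.74779305   83.        ] [0.49829511 0.16694051 0.083     ]
barlen 265.2621460122031 ang 147.95407348479662
4 [-33.35982734  52.17061287] 0.8354367361435803 [163.14970509  22.41214911] ang 171.38882897646 K [-96.6383686   61.75321252] [0.54450009 0.12750601 0.067     ]
6 [-35.03974101  53.25591931] 0.8203347525113466 [160.90231608  19.96518844] ang 170.3574735798255 K [-98.13554807  63.9759534 ] [0.54248144 0.12926873 0.067     ]
8 [-36.71965468  54.34122575] 0.8050502187308722 [158.59039884  17.52349231] ang 169.32449825625304 K [-99.61194864  66.19699903] [0.54048331 0.13103517 0.067     ]
window yaw 14.908642660370532
tooly ang 75.40089014321569
knob shift in tool [-0.44006008 -0.33742266  0.2312092 ]<string>:3: DeprecationWarning: Arrays of 2-dimensional vectors are deprecated. Use arrays of 3-dimensional vectors instead. (deprecated in NumPy 2.0)
```

```bash
python3 -m handwheel '[{"x":-0.02,"y":-0.015,"roll":4},{"x":-0.05,"y":-0.035,"roll":10},{"x":-0.08,"y":-0.06,"roll":17},{"x":-0.11,"y":-0.085,"roll":24},{"x":-0.14,"y":-0.11,"z":0.005,"roll":31},{"x":-0.17,"y":-0.135,"z":0.01,"roll":38},{"x":-0.2,"y":-0.155,"z":0.015,"roll":45},{"x":-0.23,"y":-0.175,"z":0.02,"roll":52},{"x":-0.26,"y":-0.2,"z":0.03,"roll":59},{"x":-0.29,"y":-0.225,"z":0.035,"roll":66},{"x":-0.32,"y":-0.245,"z":0.04,"roll":73},{"x":-0.35,"y":-0.27,"z":0.05,"roll":80},{"x":-0.38,"y":-0.29,"z":0.055,"roll":86},{"x":-0.41,"y":-0.315,"z":0.06,"roll":92.5},{"x":-0.43,"y":-0.33,"z":0.065,"roll":92.5},{"x":-0.44,"y":-0.337,"z":0.07,"roll":92.5},{"x":-0.44,"y":-0.337,"z":0.07,"roll":92.5},{"x":-0.44,"y":-0.337,"z":0.07,"roll":92.5}]' -1 40; python3 -c "
from h import *
s=snap('wrist','w1');o=s['o'];print(o['time_s'],o['ee_pos'],o['qpos'],o['tcp_rot'],o['ft_force'])"
```

```text
0.15 [0.15752034 0.60457631 0.23089411] [-79.42262289  29.89923899  -2.08079969  91.66412103   1.21645772
  58.50598285  -6.46219401] [[-9.67713101e-01  2.52054239e-01 -1.22543804e-04]
 [ 2.52054254e-01  9.67712761e-01 -8.15581089e-04]
 [-8.69834676e-05 -8.20136192e-04 -9.99999660e-01]] [-0.95411879 -0.30628599  0.91530879]validation failed for argument at $[0]...
```

View pics/w1.png

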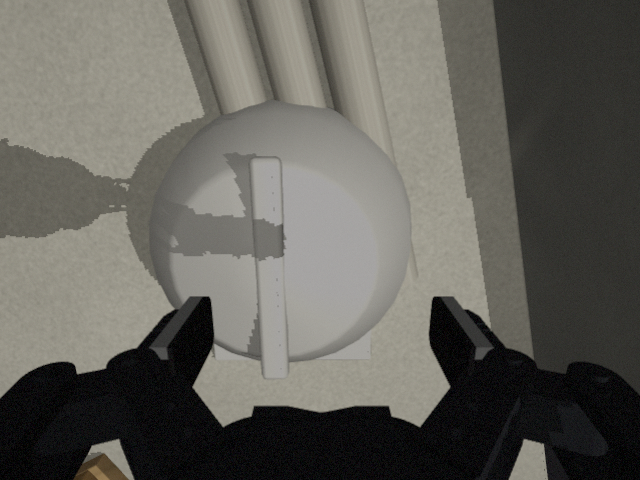

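The move was refused because some rows lacked a key, so this picture is just the start pose, with the white dome in view. I'll resend with every key filled in.

```bash
python3 -m handwheel '[{"x":-0.02,"y":-0.015,"z":0,"roll":4},{"x":-0.05,"y":-0.035,"z":0,"roll":10},{"x":-0.08,"y":-0.06,"z":0,"roll":17},{"x":-0.11,"y":-0.085,"z":0,"roll":24},{"x":-0.14,"y":-0.11,"z":0.005,"roll":31},{"x":-0.17,"y":-0.135,"z":0.01,"roll":38},{"x":-0.2,"y":-0.155,"z":0.015,"roll":45},{"x":-0.23,"y":-0.175,"z":0.02,"roll":52},{"x":-0.26,"y":-0.2,"z":0.03,"roll":59},{"x":-0.29,"y":-0.225,"z":0.035,"roll":66},{"x":-0.32,"y":-0.245,"z":0.04,"roll":73},{"x":-0.35,"y":-0.27,"z":0.05,"roll":80},{"x":-0.38,"y":-0.29,"z":0.055,"roll":86},{"x":-0.41,"y":-0.315,"z":0.06,"roll":92.5},{"x":-0.43,"y":-0.33,"z":0.065,"roll":92.5},{"x":-0.44,"y":-0.337,"z":0.07,"roll":92.5},{"x":-0.44,"y":-0.337,"z":0.07,"roll":92.5},{"x":-0.44,"y":-0.337,"z":0.07,"roll":92.5}]' -1 40; python3 -c "
from h import *
s=snap('wrist','w2');o=s['o'];print(o['time_s'],o['ee_pos'],o['qpos'],o['tcp_rot'],o['ft_force'])"
```

```text
time_s: 2.0
ee_pos: [0.4978, 0.1686, 0.1612]
tcp_rot: [[0.293, 0.956, -0.001], [0.956, -0.293, 0.0], [0.0, -0.001, -1.0]]
ft_force: [-0.0, 0.7, 0.3]
finger_gap: 0.0854
grip_force: 0.0
2.0 [0.49783261 0.16860366 0.16119875] [-42.44420434  28.20413775  23.43094494 111.39387358 -15.87247663
  43.54606234 -26.94694328] [[ 2.93316659e-01  9.56015122e-01 -6.51153920e-04]
 [ 9.56015341e-01 -2.93316535e-01  2.79831548e-04]
 [ 7.65289799e-05 -7.04592392e-04 -9.99999749e-01]] [-0.03282968  0.7183822   0.2663137 ]
```

View pics/w2.png

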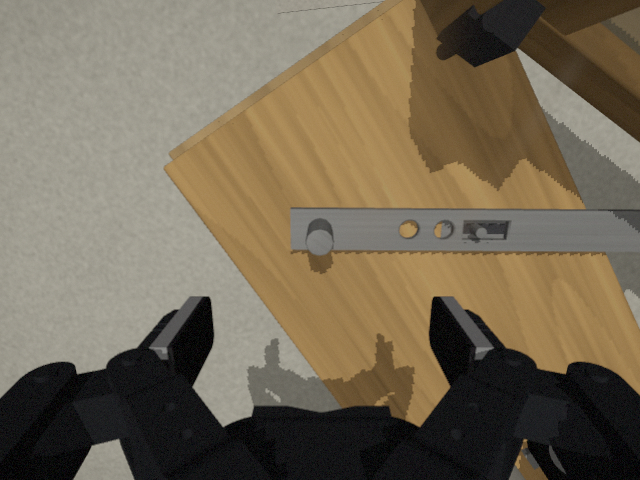

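The bar lies level across the picture. The knob top is at (320,242), the end hole at (409,229), the other hole at (444,229), and the pin top at (482,233), in the knob-side part of the slot.

```bash
python3 -c "
from plan import *
o=bot.get_obs();T=np.array(o['tcp_rot']);p=np.array(o['ee_pos'])
k=at('w2',(320,242),.083);print('knob',k,tow(k),'tool',T.T@(k-p))
pn=at('w2',(482,233),.0575);print('pin',pn,tow(pn),(tow(pn)[:2]-[-30,50])@u,'tool rel knob',T.T@(pn-k))
for x in (409,444): h=at('w2',(x,229.5),.051);print(T.T@(h-k),np.linalg.norm((h-k)[:2]))
"
```

```text
knob [0.49986499 0.17146128 0.083     ] [-128.46217706  115.7124836    83.        ] tool [0.00299376 0.00132375 0.07834425]
pin [0.60713757 0.13703482 0.0575    ] [-33.65786986  54.84597974  57.5       ] 5.702139297075023 tool rel knob [-0.00154185  0.11266474  0.0254385 ]
[-0.00067399  0.06334705  0.03196548] 0.06333321117486396
[-0.000728    0.08827172  0.03195196] 0.08825731951735989
```

```bash
python3 -m handwheel '[{"x":0.003,"y":0.0013,"z":0.02,"roll":0},{"x":0.003,"y":0.0013,"z":0.045,"roll":0},{"x":0.003,"y":0.0013,"z":0.07,"roll":0},{"x":0.003,"y":0.0013,"z":0.09,"roll":0},{"x":0.003,"y":0.0013,"z":0.1,"roll":0},{"x":0.003,"y":0.0013,"z":0.106,"roll":0},{"x":0.003,"y":0.0013,"z":0.106,"roll":0}]' - 
python3 -m handwheel '[{"x":0,"y":0,"z":0,"roll":0},{"x":0,"y":0,"z":0,"roll":0},{"x":0,"y":0,"z":0,"roll":0},{"x":0,"y":0,"z":0,"roll":0},{"x":0,"y":0,"z":0,"roll":0},{"x":0,"y":0,"z":0,"roll":0},{"x":0,"y":0,"z":0,"roll":0},{"x":0,"y":0,"z":0,"roll":0},{"x":0,"y":0,"z":0,"roll":0},{"x":0,"y":0,"z":0,"roll":0}]' 1 60
```

```text
time_s: 2.75
ee_pos: [0.5003, 0.1707, 0.0553]
tcp_rot: [[0.293, 0.956, -0.0], [0.956, -0.293, 0.0], [-0.0, -0.0, -1.0]]
ft_force: [-0.4, 0.6, 0.3]
finger_gap: 0.0856
grip_force: 0.0
time_s: 3.75
ee_pos: [0.5, 0.1704, 0.0557]
tcp_rot: [[0.294, 0.956, -0.001], [0.956, -0.294, 0.0], [0.0, -0.001, -1.0]]
ft_force: [-5.7, 0.5, 12.4]
finger_gap: 0.0161
grip_force: 58.2
```

```bash
python3 -m handwheel '[{"x":0,"y":0,"z":-0.003,"roll":0},{"x":0,"y":0,"z":-0.006,"roll":0},{"x":0,"y":0,"z":-0.006,"roll":0}]'
python3 -m handwheel '[{"x":0,"y":0,"z":-0.003,"roll":0},{"x":0,"y":0,"z":-0.006,"roll":0},{"x":0,"y":0,"z":-0.009,"roll":0},{"x":0,"y":0,"z":-0.012,"roll":0},{"x":0,"y":0,"z":-0.014,"roll":0},{"x":0,"y":0,"z":-0.014,"roll":0},{"x":0,"y":0,"z":-0.014,"roll":0}]'
python3 -c "
from h import *
s=snap('scene','s2');print(s['o']['torque']);im=s['pixels'];a=cv2.resize(im[140:330,330:480],None,fx=2.6,fy=2.6,interpolation=2)
b=snap('wrist','w3')['pixels'][130:330,220:620]
c=np.zeros((600,800,3),np.uint8);c[:494,:390]=a;b=cv2.resize(b,None,fx=1,fy=1);c[:200,400:800]=b;cv2.imwrite('pics/c3.png',c)"
```

```text
time_s: 4.05
ee_pos: [0.5003, 0.1703, 0.0615]
tcp_rot: [[0.294, 0.956, -0.0], [0.956, -0.294, 0.0], [-0.0, -0.0, -1.0]]
ft_force: [-2.3, -0.8, -3.7]
finger_gap: 0.0164
grip_force: 58.7
time_s: 4.75
ee_pos: [0.5005, 0.1703, 0.0753]
tcp_rot: [[0.294, 0.956, -0.0], [0.956, -0.294, 0.0], [0.0, -0.0, -1.0]]
ft_force: [-0.9, -0.4, -4.3]
finger_gap: 0.0161
grip_force: 58.8
[0.30220785 0.9107918  0.08419369]
```

View pics/c3.png

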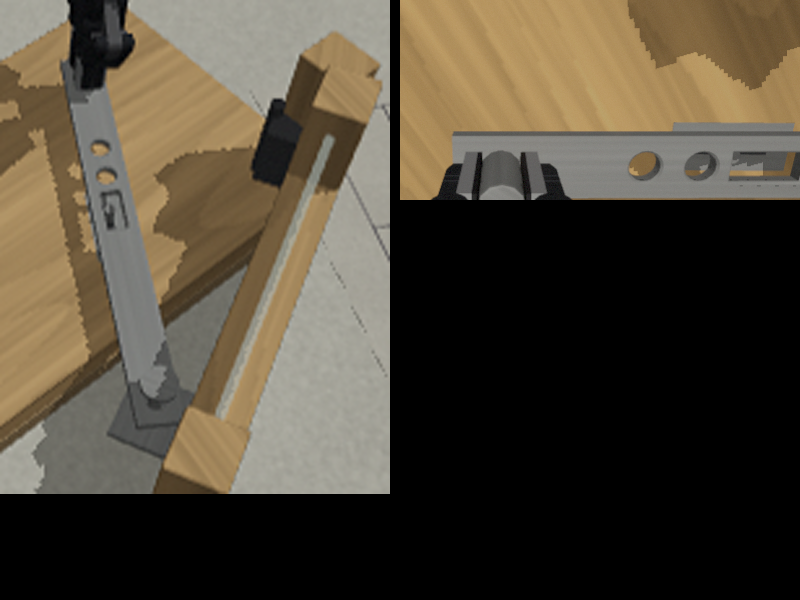

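The bar is lifted level, clear of the pin, with the eye still on the post. Next I'll work out waypoints for the swing.

```bash
cat > way.py <<'E'
from plan import *
o=bot.get_obs();T=np.array(o['tcp_rot']);p=np.array(o['ee_pos'])
pin=np.array([.6068,.1365,0])
a0=162.9
k0=tow(p)[:2];P=tow(pin)[:2];d=(P-[-30,50])@u
R=plan(d);R=(P,)+R[1:]
post=lambda q:np.array([220*np.sin(q),170-220*np.cos(q)])
dr=lambda a:np.array([np.cos(a),np.sin(a)])
A0=np.radians(a0-14.9);A1=np.arctan2(R[3][1],R[3][0]);K1=P+64*dr(A1)
print('d',d,'q',R[1],'A1',np.degrees(A1)); e0=k0-265*dr(A0)-post(.44);e1=K1-265*dr(A1)-post(R[1]);print('eye offs',e0,e1)
for s in np.linspace(0,1,9):
    q=.44+s*(R[1]-.44)
    # angle such that the bar keeps swinging about pin-ish line
    a=A0+s*(A1-A0);k=post(q)+e0+s*(e1-e0)+265*dr(a)
    t=T.T@(w2([*k,0])-p);print(np.round(t[:2]*1000,1),round(-np.degrees(a-A0),1))
E
python3 way.py
```

```text
d 5.8583929276352755 q 0.8214101090455653 A1 170.43055624693724
eye offs [2.82990087 3.01126527] [3.01781142 0.86288852]
[0. 0.] -0.0
[-4.2  6. ] -2.8
[-8.2 12.1] -5.6
[-11.8  18.4] -8.4
[-15.2  24.9] -11.2
[-18.2  31.6] -14.0
[-20.9  38.4] -16.8
[-23.4  45.4] -19.6
[-25.4  52.4] -22.4
```

```bash
python3 -m handwheel '[{"x":-0.002,"y":0.003,"z":0,"roll":-1.4},{"x":-0.0042,"y":0.006,"z":0,"roll":-2.8},{"x":-0.0062,"y":0.009,"z":0,"roll":-4.2},{"x":-0.0082,"y":0.0121,"z":0,"roll":-5.6},{"x":-0.01,"y":0.0153,"z":0,"roll":-7},{"x":-0.0118,"y":0.0184,"z":0,"roll":-8.4},{"x":-0.0135,"y":0.0217,"z":0,"roll":-9.8},{"x":-0.0152,"y":0.0249,"z":0,"roll":-11.2}]'; python3 way.py | tail -9; python3 -c "
from h import *
print(bot.get_obs()['torque'])
snap('wrist','w4')"
```

```text
time_s: 5.65
ee_pos: [0.52, 0.1481, 0.0753]
tcp_rot: [[0.101, 0.995, -0.0], [0.995, -0.101, -0.0], [-0.0, -0.0, -1.0]]
ft_force: [-3.1, 1.5, -4.5]
finger_gap: 0.0161
grip_force: 58.9
[0. 0.] -0.0
[-2.8  2.3] -2.8
[-5.4  4.9] -5.6
[-7.7  7.6] -8.4
[-9.8 10.7] -11.2
[-11.5  13.9] -14.0
[-13.   17.3] -16.8
[-14.3  21. ] -19.6
[-15.2  24.8] -22.4
[0.33122081 1.35792068 0.22980562]
```

View pics/w4.png

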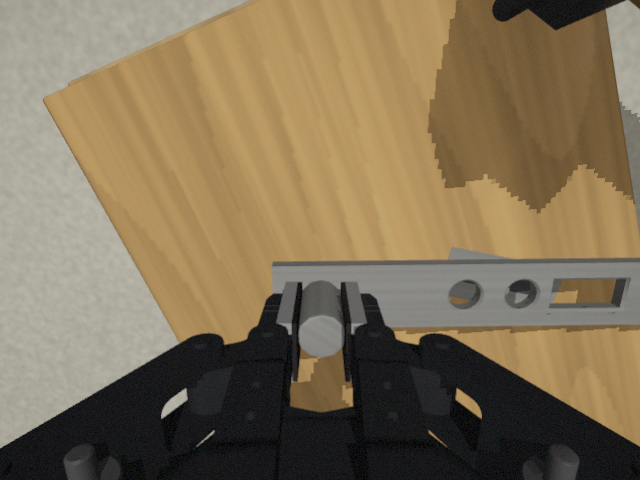

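The wrist view shows the knob gripped, the bar square to the tool, the end hole at (465,294) and the slot clear of the pin. I'll carry on with the swing.

```bash
python3 -m handwheel '[{"x":-0.0021,"y":0.003,"z":0,"roll":-1.4},{"x":-0.0042,"y":0.006,"z":0,"roll":-2.8},{"x":-0.0062,"y":0.009,"z":0,"roll":-4.2},{"x":-0.0082,"y":0.0121,"z":0,"roll":-5.6},{"x":-0.0101,"y":0.0153,"z":0,"roll":-7},{"x":-0.012,"y":0.0185,"z":0,"roll":-8.4},{"x":-0.0136,"y":0.0217,"z":0,"roll":-9.8},{"x":-0.0152,"y":0.0248,"z":0,"roll":-11.2},{"x":-0.0152,"y":0.0248,"z":0,"roll":-11.2},{"x":-0.0152,"y":0.0248,"z":0,"roll":-11.2}]'; python3 -c "
from h import *
print(bot.get_obs()['torque'])
a=snap('wrist','w5')['pixels'];b=snap('top','t5')['pixels']
c=np.zeros((600,800,3),np.uint8);c[:300,:800]=cv2.resize(a[220:370,240:640],None,fx=2,fy=2);c[300:600,:400]=cv2.resize(b[220:370,180:380],None,fx=2,fy=2);c[300:600,400:]=cv2.resize(b[60:260,80:346],(400,300))
cv2.imwrite('pics/c5.png',c);print(proj('w5',[[.6068,.1365,.0575],[.6042,.1352,.0575]]))"
```

```text
time_s: 6.7
ee_pos: [0.5434, 0.1308, 0.0754]
tcp_rot: [[-0.092, 0.996, 0.001], [0.996, 0.092, 0.0], [0.0, 0.001, -1.0]]
ft_force: [-1.3, 1.2, -3.3]
finger_gap: 0.0163
grip_force: 58.9
[0.26101879 0.71796922 0.37566101]
[[451.84403133 284.75340859]
 [445.90459086 286.82237904]]
```

View pics/c5.png

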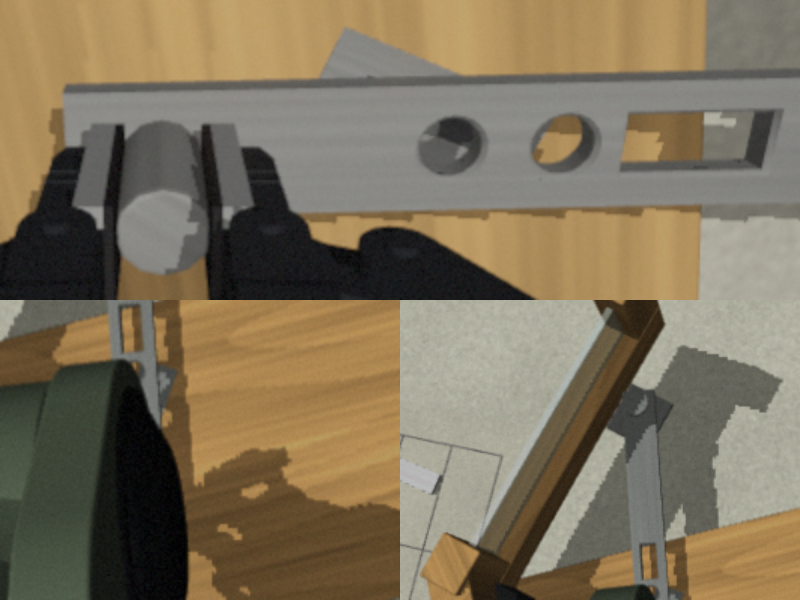

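The end hole at (465.5,293) now looks down onto the pin plate, the sash is open and the eye is still on the post.

```bash
python3 -c "
from plan import *
for z in (.071,.069): h=at('w5',(240+451/2,220+146/2),z);print(h,proj('w5',[[h[0],h[1],.0575],[h[0],h[1],.065]]))
k=at('w5',(240+163/2,220+233/2),.103);print('knob',k)
im=cv2.imread('pics/w5.png');cv2.imwrite('pics/c6.png',cv2.resize(im[262:324,420:520],(800,496),interpolation=cv2.INTER_CUBIC))"
```

```text
[0.60769751 0.13864187 0.071     ] [[454.58482652 280.73013602]
 [460.43731423 287.30913021]]
[0.60864248 0.13778989 0.069     ] [[456.21571495 282.5635118 ]
 [462.13010999 289.21199888]]
knob [0.54526787 0.13119752 0.103     ]
```

View pics/c6.png

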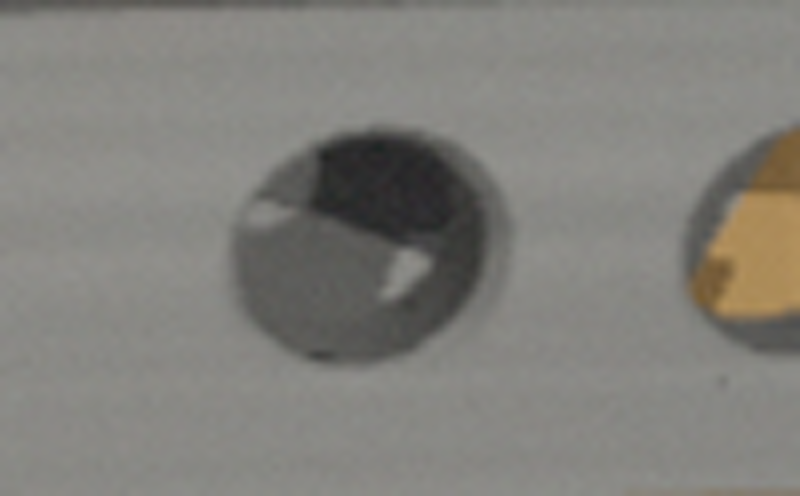

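The crop shows the hole centred at (466,292.6), the plate's dark slot, and the pin's edge at the hole's left about 2 mm towards the knob. I'll shift back slightly, then descend gently and feel.

```bash
python3 -m handwheel '[{"x":-0.0006,"y":-0.0009,"z":0,"roll":0},{"x":-0.0012,"y":-0.0018,"z":0.001,"roll":0},{"x":-0.0012,"y":-0.0018,"z":0.003,"roll":0},{"x":-0.0012,"y":-0.0018,"z":0.005,"roll":0},{"x":-0.0012,"y":-0.0018,"z":0.006,"roll":0},{"x":-0.0012,"y":-0.0018,"z":0.006,"roll":0}]'
python3 -m handwheel '[{"x":0,"y":0,"z":0.0005,"roll":0},{"x":0,"y":0,"z":0.001,"roll":0},{"x":0,"y":0,"z":0.0015,"roll":0},{"x":0,"y":0,"z":0.002,"roll":0},{"x":0,"y":0,"z":0.002,"roll":0}]'
python3 -m handwheel '[{"x":0,"y":0,"z":0.0005,"roll":0},{"x":0,"y":0,"z":0.001,"roll":0},{"x":0,"y":0,"z":0.0015,"roll":0},{"x":0,"y":0,"z":0.0015,"roll":0}]'
```

```text
time_s: 7.4
ee_pos: [0.5412, 0.1294, 0.0691]
tcp_rot: [[-0.092, 0.996, -0.0], [0.996, 0.092, -0.0], [-0.0, -0.0, -1.0]]
ft_force: [-0.2, 0.6, -2.2]
finger_gap: 0.0156
grip_force: 58.8
time_s: 7.9
ee_pos: [0.5413, 0.1294, 0.0673]
tcp_rot: [[-0.092, 0.996, 0.0], [0.996, 0.092, -0.0], [-0.0, 0.0, -1.0]]
ft_force: [0.4, 1.1, -2.0]
finger_gap: 0.0158
grip_force: 58.8
time_s: 8.3
ee_pos: [0.5412, 0.1294, 0.0657]
tcp_rot: [[-0.092, 0.996, -0.0], [0.996, 0.092, -0.0], [-0.0, -0.0, -1.0]]
ft_force: [0.4, 1.8, -2.6]
finger_gap: 0.0162
grip_force: 58.8
```

```bash
python3 -m handwheel '[{"x":0,"y":0,"z":0.0005,"roll":0},{"x":0,"y":0,"z":0.001,"roll":0},{"x":0,"y":0,"z":0.0015,"roll":0},{"x":0,"y":0,"z":0.002,"roll":0},{"x":0,"y":0,"z":0.002,"roll":0}]'
python3 -m handwheel '[{"x":0,"y":0,"z":0.0005,"roll":0},{"x":0,"y":0,"z":0.001,"roll":0},{"x":0,"y":0,"z":0.0015,"roll":0},{"x":0,"y":0,"z":0.002,"roll":0},{"x":0,"y":0,"z":0.002,"roll":0}]'
```

```text
time_s: 8.8
ee_pos: [0.5412, 0.1293, 0.0637]
tcp_rot: [[-0.092, 0.996, -0.0], [0.996, 0.092, -0.0], [-0.0, -0.0, -1.0]]
ft_force: [0.0, 1.2, -2.7]
finger_gap: 0.0162
grip_force: 58.8
time_s: 9.3
ee_pos: [0.5413, 0.1294, 0.0617]
tcp_rot: [[-0.092, 0.996, -0.0], [0.996, 0.092, -0.0], [-0.0, -0.0, -1.0]]
ft_force: [-0.3, 1.8, -3.1]
finger_gap: 0.0162
grip_force: 58.8
```

```bash
python3 -m handwheel '[{"x":0,"y":0,"z":0.0005,"roll":0},{"x":0,"y":0,"z":0.001,"roll":0},{"x":0,"y":0,"z":0.0015,"roll":0},{"x":0,"y":0,"z":0.002,"roll":0},{"x":0,"y":0,"z":0.0025,"roll":0},{"x":0,"y":0,"z":0.003,"roll":0},{"x":0,"y":0,"z":0.003,"roll":0}]'
python3 -m handwheel '[{"x":0,"y":0,"z":0.0005,"roll":0},{"x":0,"y":0,"z":0.001,"roll":0},{"x":0,"y":0,"z":0.0015,"roll":0},{"x":0,"y":0,"z":0.0015,"roll":0}]'
```

```text
time_s: 10.0
ee_pos: [0.5413, 0.1294, 0.0587]
tcp_rot: [[-0.092, 0.996, -0.0], [0.996, 0.092, -0.0], [-0.0, -0.0, -1.0]]
ft_force: [0.1, 0.7, -3.4]
finger_gap: 0.0159
grip_force: 58.8
time_s: 10.4
ee_pos: [0.5412, 0.1294, 0.0572]
tcp_rot: [[-0.092, 0.996, -0.0], [0.996, 0.092, -0.0], [-0.0, -0.0, -1.0]]
ft_force: [-0.1, 0.6, -2.6]
finger_gap: 0.0163
grip_force: 58.8
```

```bash
python3 -m handwheel '[{"x":0,"y":0,"z":0.0004,"roll":0},{"x":0,"y":0,"z":0.0008,"roll":0},{"x":0,"y":0,"z":0.0008,"roll":0}]'
python3 -m handwheel '[{"x":0,"y":0,"z":0.0004,"roll":0},{"x":0,"y":0,"z":0.0008,"roll":0},{"x":0,"y":0,"z":0.0008,"roll":0}]'
python3 -c "
from h import *
print(bot.get_obs()['torque'])
im=snap('wrist','w7')['pixels'];cv2.imwrite('pics/c7.png',cv2.resize(im[220:370,240:640],(800,300),interpolation=2))"
```

```text
time_s: 10.7
ee_pos: [0.5413, 0.1294, 0.0565]
tcp_rot: [[-0.092, 0.996, 0.0], [0.996, 0.092, -0.0], [-0.0, 0.0, -1.0]]
ft_force: [-0.1, 0.4, -2.8]
finger_gap: 0.0162
grip_force: 58.8
time_s: 11.0
ee_pos: [0.5413, 0.1294, 0.0558]
tcp_rot: [[-0.092, 0.996, 0.0], [0.996, 0.092, 0.0], [0.0, 0.0, -1.0]]
ft_force: [-0.9, 0.3, 0.8]
finger_gap: 0.0163
grip_force: 59.5
[0.23697538 0.36140435 0.37717705]
```

View pics/c7.png

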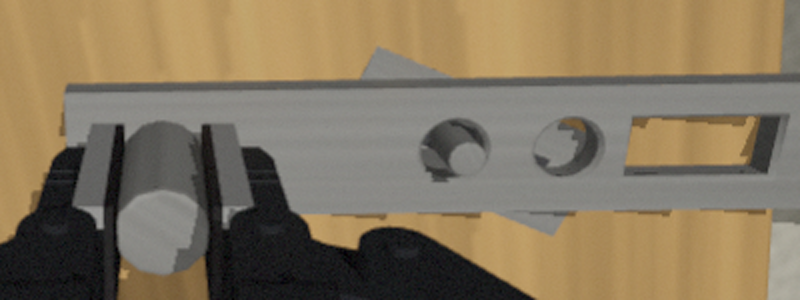

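The pin stands inside the end hole at crop (466,155), and the load has come off the wrist, so the bar is down. I'll release and rise.

```bash
python3 -m handwheel '[{"x":0,"y":0,"z":0,"roll":0},{"x":0,"y":0,"z":0,"roll":0},{"x":0,"y":0,"z":0,"roll":0},{"x":0,"y":0,"z":0,"roll":0},{"x":0,"y":0,"z":0,"roll":0},{"x":0,"y":0,"z":0,"roll":0},{"x":0,"y":0,"z":0,"roll":0},{"x":0,"y":0,"z":0,"roll":0}]' -1
python3 -m handwheel '[{"x":0,"y":0,"z":-0.005,"roll":0},{"x":0,"y":0,"z":-0.015,"roll":0},{"x":0,"y":0,"z":-0.03,"roll":0},{"x":0,"y":0,"z":-0.05,"roll":0},{"x":0,"y":0,"z":-0.075,"roll":0},{"x":0,"y":0,"z":-0.1,"roll":0},{"x":0,"y":0,"z":-0.12,"roll":0},{"x":0,"y":0,"z":-0.13,"roll":0},{"x":0,"y":0,"z":-0.13,"roll":0},{"x":0,"y":0,"z":-0.13,"roll":0},{"x":0,"y":0,"z":-0.13,"roll":0}]'
python3 -c "
from h import *
a=snap('wrist','w8')['pixels'];b=snap('scene','s8')['pixels']
c=np.zeros((560,800,3),np.uint8);c[:300,:400]=cv2.resize(a,(400,300));c[:300,400:]=cv2.resize(b,(400,300));c[300:,:400]=cv2.resize(a[180:310,260:468],(400,260));c[300:,400:]=cv2.resize(b[130:330,320:500],(400,260))
cv2.imwrite('pics/c8.png',c)"
```

```text
time_s: 11.85
ee_pos: [0.5413, 0.1294, 0.0557]
tcp_rot: [[-0.092, 0.996, 0.0], [0.996, 0.092, -0.0], [-0.0, 0.0, -1.0]]
ft_force: [0.8, -0.7, -0.3]
finger_gap: 0.0854
grip_force: 0.0
time_s: 12.95
ee_pos: [0.5408, 0.1293, 0.1848]
tcp_rot: [[-0.092, 0.996, -0.001], [0.996, 0.092, -0.001], [-0.0, -0.001, -1.0]]
ft_force: [0.8, -0.2, 0.1]
finger_gap: 0.0848
grip_force: 0.0
```

View pics/c8.png

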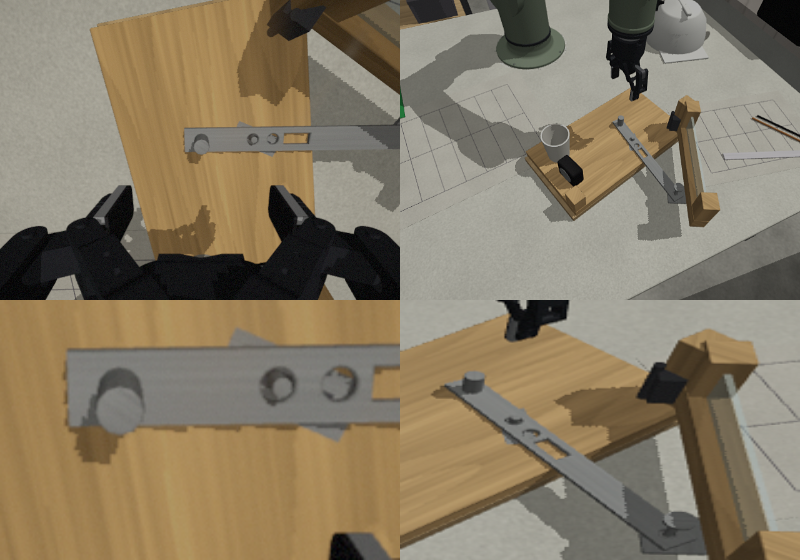

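The pin shows in the end hole at crop (280,385), the bar lies flat with its eye on the post, the gripper is clear, and the mug and tape are where they were.

```bash
python3 -c "
from rig import bot
print(bot.job_done())"
```

```text
the job is handed in; nothing more can be done
None
```

The stay is off its slot and lying flat with the end hole over the pin, the sash is open to about 0.8 rad by calculation, the eye is still on its post, the mug and tape were left alone, and the job is handed in at about 13 s; no verdict was returned.

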